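# Unpin the pressing jig and stack its board

### The arm

A 6-joint arm with a two-finger parallel gripper is mounted at the origin on the work surface. World frame = base frame: x ahead of the robot, y to its left, z up, the work surface at z = 0. Lengths are in m, angles in degrees, forces in N, time in s.
With the tool pointing down it reaches from about 0.3 to 0.775 m from the base axis. Payload 14.6 kg.
Tool frame: the origin (TCP) lies at the very end of the fingers, on their centre line; the grasp point (between the pads) lies 19 mm behind it (env.pinch_z is the distance from the TCP to the grasp point, in m); z points along the fingers, y is the line along which they close (so a half turn about z gives the same grasp; the last joint's range is limited). The gripper opens to 94 mm and grips with 3 to 60 N. Pads are 16 mm wide; open, the fingers measure 119 mm over their backs; the gripper's body (75 mm by 177 mm) begins 78 mm behind the grasp point.
Start: joints at [67.976, 17.183, 87.147, -0, 75.671, -3.816], TCP at [0.172, 0.522, 0.205] pointing down, gripper open.
Joint ranges: [-173.82, 173.82], [-45.26, 126.66], [13.44, 144.39], [-59.66, 239.66], [0, 175.72], [-146.38, 146.38]. Speed limits (degrees/s): [127.2, 127.2, 147.25, 180, 180, 180].

### API

Orientations are given as [roll, pitch, yaw] about the fixed x, y, z axes, in that order (R = Rz(yaw) Ry(pitch) Rx(roll)).
In Python, from bench import env, camera, get_calibration, search_frame, cut_out, spot_point gives the robot as it stands. The module is installed in compiled form; this text tells all that it offers.
- The arm moves only by the shell command python3 -m crank 'ROWS' [FORCE]. ROWS is JSON, a list that holds one entry, the list of rows, each a list of 7 numbers: the shift along the tool's x, y, z as a fraction of full scale, then the turn, a rotation vector about the tool's x, y, z as a fraction of full scale, then the opening, from 0 (shut) to 1 (fully open). A call has 1 to 20 rows; each row shifts and turns the commanded pose from where the row before left it, along the tool's axes as they then stand; what a row does not reach is not made up. Full scale, the value 1, is 0.6 m for a shift and 4 degrees for a turn. A row lasts 1/8 s, in which the tool goes at most 62.5 mm and 10.7 degrees, less where a joint would pass 70% of its speed; a pose out of reach is approached as far as the arm can. A call with a number of a shift or a turn outside -1 to 1 is refused whole. A call with a gripper value outside its range is refused whole. The fingers move at their own pace and stop on an object; FORCE is the grip in N (left out, the last holds). Time passes only in rows, so rows that do not move let the fingers close. It gives the time, the measured TCP pose, the force, the opening and the grip force at its end, in the units of the state.
- env.state(): the state, without advancing time (a new reading comes with each control period).
- camera(name): name is "scene" or "top" or "wrist"; returns (picture, depth): 480x640x3 uint8, red, green, blue; 480x640 float32, m along the optical axis (not along the pixel's ray), 0 where there is no reading.
- get_calibration(name): a dict with "fx", "fy", "cx", "cy" (pixels), "distortion" ([k1, k2, p1, p2, k3] as OpenCV has them; the pictures are not rectified), "R" (3x3) and "t" (3): a world point X has camera coordinates R X + t; the wrist camera has in their place "mount" (4x4, takes a point from camera to tool coordinates, whose origin is the TCP and whose axes are the flange's). Camera axes: x right, y down, z forward; pixel columns grow to the right and rows downward; lengths in m; the calibration is good to about 2 mm. A picture is of the moment at which its call begins: read the wrist's pose just before it. get_calibration takes no time and is no camera call.
- env.finish_job(): hands the job in; it is judged then, once.
Trained networks look in the newest picture that a camera, given by its name, has taken for a name from the list of things; names that differ only in an ending like _2 or _b are one class to them, and where a whole thing is asked for, a point or a joint stands for the part that bears it (a point fixed in the world has none). Each returns a list of dicts, best first, with "confidence" (0 to 1); they miss things now and then, are a little off and sometimes report something else, mostly with a low value. They report only what shows in the picture. A call takes as long as a camera call. They do not tell look-alikes from the thing itself.
- search_frame(camera, name): "bbox" ([left, top, width, height] in pixels, round what is visible of it).
- cut_out(camera, name): "pixels" (480x640 bool, what is visible of it) and "bbox" ([left, top, width, height] in pixels, round what is visible of it).
- spot_point(camera, name): "point" ([column, row] in pixels: a listed point, or the origin of a listed thing).
The state is a dict: "clock": time; "qpos": joint angles; "dq": joint speeds; "joint_torque": joint torques, N m; "tcp_pos": TCP position; "eef_rot": TCP orientation; "ft_force": force on the tool from outside, world axes, zero at the start; "moment": the same for the moment, N m; "gripper_width": finger opening in m; "gripper_force": force on a finger pad.
Only numpy, scipy, OpenCV 4.12 (cv2) and the standard library are available. Lean on these libraries where they do the work, as an engineer would, in place of code of your own. Each camera call takes 0.05 s, during which the arm holds its last target. There are 200 camera calls.

### The job

Pull the red-looped hitch clip straight out sideways from the steel post of the pressing jig and lay the whole clip down in the blue tray. Then lift the freed dark board up off the post and stack it gently and squarely on the pile of boards, with the edges of the three boards lined up, and let go. Leave the finial, the wax jar and the cork sanding block alone.

Things in the scene. Friction and masses are not known exactly. Their poses are not given: they have to be found in the camera images.
- jig: Fixed pressing jig: a light wooden bed 190 x 36 x 22 mm (x, y, z), with a cross foot 30 x 100 x 12 mm under its -x end. Origin: centre of its underside, on the bench. A vertical steel post of 24 mm diameter stands on the bed at x = +62 mm, y = 0; its top is 76 mm above the bench. The post is drilled through along the jig's y axis.
- hole (a point): Centre of the cross hole in the jig's post, 62 mm above the bench. The hole runs along the jig's y axis and is 7.5 mm high and 7.8 mm wide; the clip's leg is loose in it, so the clip's loop hangs about 4 mm lower than the hole.
- clip: Flat steel hitch clip, 6 mm wire, 127 mm long, 100 g, with a loop dipped in red plastic (8 mm thick). Origin: centre of the loop, mid-wire; x points along the straight leg to its tip, z up. Loop: straight sides at y = +17 and -17 mm, x = -18 to +18 mm (42 mm over all); it ends at x = -29 mm. Straight leg at y = 0 to x = +96 mm; sprung bowed leg at y = +9 to +18 mm, to x = +98 mm.
- leg_tip (a point): Tip of the clip's straight leg. When fitted, the leg is in the post's hole, the bowed leg hugs the post's outside, the loop is on the jig's +y side (clip x = jig -y) and the post's centre is at x = +58 mm, y = 0 of the clip. It comes out by pulling along the clip's -x: some 4 to 10 N until the bow snaps over the post, wholly clear of the post after 54 mm.
- tray: Fixed blue open tray, 200 x 140 x 24 mm outside (x, y, z), walls 4 mm, floor 4 mm thick. Origin: centre of its underside, on the bench.
- board: Loose dark wooden board, 180 x 54 x 22 mm (x, y, z), with a through hole of 34 mm diameter at x = +62 mm, y = 0. Origin: centre of its underside, z up. At the start it lies on the jig's bed, in line with it and overhanging both long sides, its hole around the post and the clip passing above it, which stops it from being lifted. About 170 g.
- pile_top: Upper one of the pile of two loose boards, the same size and shape as the dark board (180 x 54 x 22 mm, origin at the centre of the underside), in a paler wood, lying squarely on the lower one. Which end the hole is at does not matter for the pile.
- pile_low: Lower board of the pile, lying on the bench; same size, same origin.
- finial: Bystander: turned dark wooden finial, 56 mm in diameter, 80 mm tall, standing. Origin at its underside.
- wax_jar: Bystander: amber wax jar with a black cap, 62 mm in diameter, 70 mm tall, standing. Origin at its underside.
- sanding_block: Bystander: cork sanding block 110 x 60 x 35 mm. Origin at the centre of its underside.
There are look-alikes about, which are no part of the job. What is shaped like the board but white is not meant.

How it is judged (in metres and radians):
On the way, in this order (a step that is already met when the one before it is completed fails the run):
1. the clip is pulled out of the post while the board still lies on the jig (distance between clip and hole above 0.105 m and distance of board from where it was at the start of the episode below 0.02 m), for 0.1 s.
2. the clip lies in the tray, let go, with the board still on the jig (x of clip in the frame of tray between -0.096 and 0.096 m and y of clip in the frame of tray between -0.066 and 0.066 m and z of each of clip, leg_tip in the frame of tray below 0.022 m and x of leg_tip in the frame of tray between -0.096 and 0.096 m and y of leg_tip in the frame of tray between -0.066 and 0.066 m and linear speed of clip below 0.03 m/s and contact force between clip and the fingers below 0.1 N and distance of board from where it was at the start of the episode below 0.02 m), for 0.2 s.
3. the board lies squarely on the pile, let go (horizontal distance between board and pile_top below 0.008 m and angle between the x axis of board and the x axis of pile_top, either way round below 0.09 rad and z of board in the frame of pile_top between 0.019 and 0.025 m and linear speed of board below 0.03 m/s and contact force between board and the fingers below 0.1 N), for 0.2 s.
At the end, for the whole second after the job is handed in: Clip wholly inside the tray, below its rim. Dark board flat on the pile, its centre within 8 mm and its long side within 0.09 rad of the board below, either end first; the two pile boards just as square to each other, the lower one on the bench. All at rest (x of clip in the frame of tray between -0.096 and 0.096 m and y of clip in the frame of tray between -0.066 and 0.066 m and z of each of clip, leg_tip in the frame of tray below 0.022 m and x of leg_tip in the frame of tray between -0.096 and 0.096 m and y of leg_tip in the frame of tray between -0.066 and 0.066 m and horizontal distance between board and pile_top below 0.008 m and angle between the x axis of board and the x axis of pile_top, either way round below 0.09 rad and z of board in the frame of pile_top between 0.019 and 0.025 m and horizontal distance between pile_top and pile_low below 0.008 m and angle between the x axis of pile_top and the x axis of pile_low, either way round below 0.09 rad and z of pile_top in the frame of pile_low between 0.019 and 0.025 m and angle between board's own z axis and vertical below 0.05 rad and linear speed of each of board, clip, pile_top below 0.02 m/s and height (world z) of pile_low below 0.005 m); the robot touches nothing.
It fails at once if a bystander (finial, wax jar, sanding block) is pushed more than 20 mm or tipped over (distance of any of finial, wax_jar, sanding_block from where it was at the start of the episode above 0.02 m or angle between any of finial, wax_jar, sanding_block's own z axis and vertical above 0.5 rad).
It fails at once if the board is dropped or pressed hard on the pile (over 40 N) (contact force between board and pile_top above 40 N).
It also fails if it takes over 64 s, if anything falls off the work surface, if the arm or the gripper's body presses on something with over 40 N, if the wrist force passes 120 N, or if a joint passes its speed limit or range.

## Working session

There is one attempt and no reset: what is moved stays moved. The work goes in short steps, Python scripts to look and compute and a shell command to move; the robot and the scene stay as the last step left them, time stands still between calls to the robot, and variables do not carry over. Pictures are saved under pics/ and viewed, at most 10 in all, crops included, and the job is handed in when it is done.

```bash
mkdir -p pics; cat > h.py <<'E'
import numpy as np, cv2, json
from bench import env, camera, get_calibration, search_frame, cut_out, spot_point
from scipy.spatial.transform import Rotation as Ro
def pose():
    s=env.state(); return np.array(s["tcp_pos"]), Ro.from_euler('xyz',s["eef_rot"],degrees=True).as_matrix()
def save(img,name): cv2.imwrite('pics/'+name,img[:,:,::-1])
def cam2w(name):
    c=get_calibration(name)
    if "mount" in c:
        p,R=pose(); M=np.array(c["mount"]); T=np.eye(4);T[:3,:3]=R;T[:3,3]=p; T=T@M
        return c,T[:3,:3],T[:3,3]
    R=np.array(c["R"]);t=np.array(c["t"]); return c,R.T,-R.T@t
def rays(c,uv):
    K=np.array([[c["fx"],0,c["cx"]],[0,c["fy"],c["cy"]],[0,0,1.]])
    return cv2.undistortPoints(np.array(uv,float).reshape(-1,1,2),K,np.array(c["distortion"],float)).reshape(-1,2)
def to_plane(cw,uv,z):
    c,R,o=cw; n=rays(c,uv); d=np.c_[n,np.ones(len(n))]@R.T
    return o+d*((z-o[2])/d[:,2])[:,None]
def cloud(cw,depth,mask=None):
    c,R,o=cw; m=depth>0
    if mask is not None: m&=mask
    v,u=np.nonzero(m); n=rays(c,np.c_[u,v]); d=depth[v,u]
    return np.c_[n*d[:,None],d]@R.T+o, np.c_[u,v]
E
python3 - <<'E'
from h import *
print({k:v for k,v in env.state().items()})
for n in ("top","scene"):
    im,d=camera(n); save(im,n+'0.png'); np.savez(n+'0.npz',im=im,d=d)
    cw=cam2w(n); print(n,cw[2], (d>0).mean())
    for o in ["jig","clip","tray","board","pile_top","hole"]:
        for r in cut_out(n,o)[:3] if o!="hole" else spot_point(n,o)[:2]:
            if o=="hole": print(o,r); continue
            P,_=cloud(cw,d,r["pixels"]); print(o,round(r["confidence"],2),np.round(r["bbox"]),np.median(P,0).round(3) if len(P) else None)
E
```

```text
{'clock': 0.0, 'qpos': array([ 6.79777343e+01,  1.72158252e+01,  8.71821167e+01,  9.25865525e-04,
        7.56704711e+01, -3.81827323e+00]), 'dq': array([-0.04693971,  0.0408441 , -0.04539793, -0.01609617,  0.02571087,
        0.01958227]), 'joint_torque': array([ 1.86641641e-04, -5.31804943e+01, -3.52735984e+01,  7.08134053e-02,
        2.44095846e-02, -1.30118678e-04]), 'tcp_pos': array([0.17173697, 0.52220871, 0.20487104]), 'eef_rot': array([-1.79931799e+02, -5.45056416e-03,  1.61795775e+02]), 'ft_force': array([-0.3885536 ,  0.06454831,  0.09320837]), 'moment': array([ 0.03765357, -0.02539093,  0.06860509]), 'gripper_force': 0.0, 'gripper_width': 0.0942782079473217}
top [ 0.43356924 -0.0435819   1.09970014] 0.9959016927083333
jig 0.77 [393. 216.  49.  83.] [ 0.453 -0.236  0.014]
clip 0.83 [376. 216.  61.  20.] [ 0.569 -0.202  0.061]
tray 0.64 [249. 198.  80. 104.] [0.519 0.025 0.004]
board 0.96 [439. 315.  90.  54.] [ 0.325 -0.391  0.021]
board 0.74 [180. 317.  47.  94.] [0.283 0.203 0.022]
board 0.61 [447. 205.  89.  32.] [ 0.579 -0.397  0.021]
pile_top 0.91 [155. 210.  55.  89.] [0.498 0.254 0.043]
hole {'point': [419.0, 228.0], 'confidence': 0.78}
scene [1.28216703 0.12277915 0.72149588] 0.9960188802083333
jig 0.95 [213. 209.  53.  52.] [ 0.574 -0.233  0.018]
clip 0.96 [206. 224.  58.  14.] [ 0.569 -0.199  0.063]
board 0.83 [111. 223.  86.  38.] [ 0.589 -0.399  0.024]
board 0.83 [418. 167.  39.  48.] [0.297 0.203 0.023]
board 0.76 [167. 164.  76.  26.] [ 0.334 -0.387  0.022]
pile_top 0.93 [434. 215.  58.  64.] [0.518 0.25  0.046]
hole {'point': [226.7, 227.2], 'confidence': 0.64}
```

View pics/top0.png

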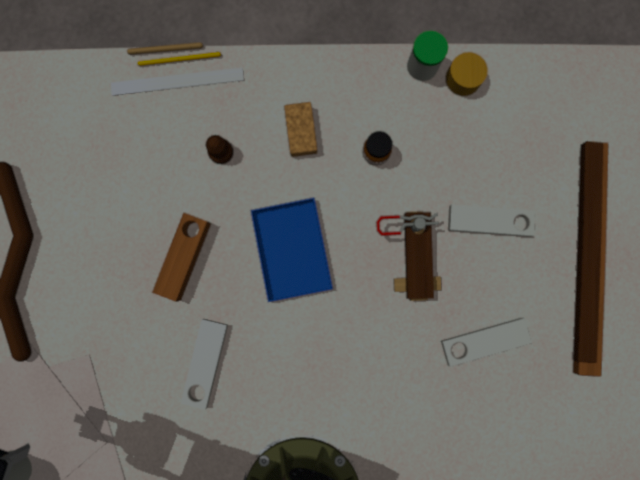

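View pics/scene0.png

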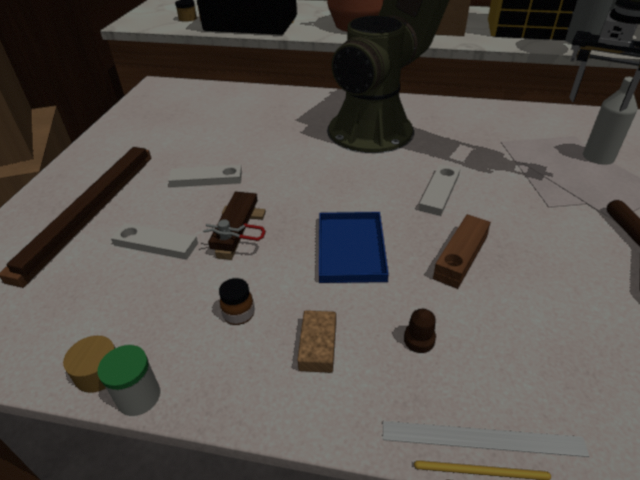

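The board meant is the dark one on the jig (top: 419,255). The white look-alikes at (492,221), (485,341) and (207,362) are not meant, and the pile is at (182,257). The red loop is at (388,226) and the tray at (291,249). Next I measure the poses by colour and depth, with an enlarged crop to confirm.

```bash
cat > m.py <<'E'
from h import *
def rect(P):
    (c,s,a)=cv2.minAreaRect((P[:,:2]*1000).astype(np.float32)); 
    if s[0]<s[1]: s=s[::-1]; a+=90
    return np.round(c,1),np.round(s,1),round((a+90)%180-90,1)
E
python3 - <<'E'
from m import *
for n in ("top","scene"):
    f=np.load(n+'0.npz'); im,d=f['im'],f['d']; cw=cam2w(n)
    P,uv=cloud(cw,d); hsv=cv2.cvtColor(im,cv2.COLOR_RGB2HSV)[uv[:,1],uv[:,0]].astype(int); h,s,v=hsv.T
    box=lambda x0,x1,y0,y1:(P[:,0]>x0)&(P[:,0]<x1)&(P[:,1]>y0)&(P[:,1]<y1)
    m=box(.3,.7,-.1,.15)&(h>100)&(h<130)&(s>150)&(P[:,2]>.015)&(P[:,2]<.032); print(n,'tray',rect(P[m]))
    m=box(.35,.65,.15,.4)&(P[:,2]>.036)&(P[:,2]<.052); print('pile',rect(P[m]),np.median(P[m,2]),m.sum())
    m=box(.35,.62,-.3,-.17)&(P[:,2]>.036)&(P[:,2]<.05)&(s>60); print('board',rect(P[m]),np.median(P[m,2]),m.sum())
    m=box(.5,.65,-.3,-.1)&((h<8)|(h>172))&(s>150)&(P[:,2]>.045); print('red',rect(P[m]),np.median(P[m,2]),m.sum(), P[m].min(0),P[m].max(0))
    m=box(.5,.65,-.27,-.19)&(P[:,2]>.07)&(P[:,2]<.085); print('post',P[m].mean(0),m.sum())
im=np.load('top0.npz')['im'][190:320,360:460]; save(cv2.resize(im,None,fx=4.5,fy=4.5,interpolation=2),'crop1.png')
E
```

```text
top tray (array([518.9,  22.1]), array([196.2, 136. ]), 10.9)
pile (array([503.9, 254.2]), array([181. ,  56.3]), -20.8) 0.043758242305184325 2124
board (array([ 504.2, -243.6]), array([179.3,  55.3]), 0.6) 0.04346898763134144 1958
red (array([ 563.9, -177.9]), array([44.3, 38.1]), -87.8) 0.060069530885846545 126 [ 0.54526405 -0.20060685  0.05403221] [ 0.58331102 -0.15600071  0.06465576]
post [ 0.56660489 -0.24011233  0.07514077] 111
scene tray (array([519.5,  20.3]), array([204.9, 136.4]), 11.3)
pile (array([501.8, 253.4]), array([185.7,  54.8]), -20.8) 0.0466956443359175 1616
board (array([ 505.7, -244.8]), array([180.1,  56.4]), 1.0) 0.04658962638182784 1059
red (array([ 564.6, -180. ]), array([47.4, 44.4]), 89.8) 0.06124668857663551 119 [ 0.5423433  -0.20360658  0.05649276] [ 0.58683161 -0.15630095  0.06699145]
post [ 0.56895294 -0.24162278  0.07666007] 104
```

View pics/crop1.png

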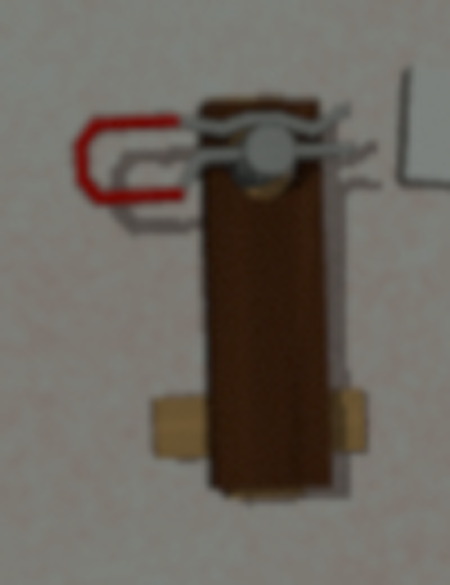

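The crop confirms it: dark board on the jig, with the red loop to its left (+y) and the clip through the post. Now I move above the clip.

```bash
cat > go.py <<'E'
import sys; from h import *
# usage: go.py x y z yaw -> remaining shift in tool axes (fraction of .6m) and turn (fraction of 4deg, about tool axes)
a=list(map(float,sys.argv[1:])); p,R=pose()
Rt=Ro.from_euler('xyz',[180,0,a[3]],degrees=True).as_matrix()
print('tcp',p.round(4),'rot',np.round(env.state()["eef_rot"],2),'t',env.state()["clock"])
print('shift frac (axes now)',(R.T@(np.array(a[:3])-p)/.6).round(4),' (axes after turn)',(Rt.T@(np.array(a[:3])-p)/.6).round(4),'turn frac',(Ro.from_matrix(R.T@Rt).as_rotvec(degrees=True)/4).round(2))
E
python3 -m crank '[[[-0.055,-0.051,0,0,0,0,1],[-0.055,-0.051,0,0,0,0,1],[-0.055,-0.051,0,0,0,0,1],[-0.055,-0.051,0,0,0,0,1],[-0.055,-0.051,0,0,0,0,1],[-0.055,-0.051,0,0,0,0,1],[-0.055,-0.051,0,0,0,0,1],[-0.055,-0.051,0,0,0,0,1],[-0.055,-0.051,0,0,0,0,1],[-0.055,-0.051,0,0,0,0,1],[-0.055,-0.051,0,0,0,0,1],[-0.055,-0.051,0,0,0,0,1],[-0.055,-0.051,0,0,0,0,1],[-0.055,-0.051,0,0,0,0,1],[-0.055,-0.051,0,0,0,0,1],[-0.055,-0.051,0,0,0,0,1],[-0.055,-0.051,0,0,0,0,1],[-0.055,-0.051,0,0,0,0,1]]]' && python3 -m crank '[[[0,0,0,0,0,1,1],[0,0,0,0,0,1,1],[0,0,0,0,0,1,1],[0,0,0,0,0,1,1],[0,0,0,0,0,1,1],[0,0,0,0,0,1,1],[0,0,0,0,0,1,1],[0,0,0,0,0,1,1],[0,0,0,0,0,1,1],[0,0,0,0,0,1,1],[0,0,0,0,0,1,1],[0,0,0,0,0,1,1],[0,0,0,0,0,1,1],[0,0,0,0,0,1,1],[0,0,0,0,0,1,1],[0,0,0,0,0,1,1],[0,0,0,0,0,1,1],[0,0,0,0,0,0.7,1],[0,0,0,0,0,0,1]]]' && python3 go.py 0.565 -0.186 0.2 91
python3 - <<'E'
from m import *
im,d=camera("wrist"); save(im,'w1.png'); cw=cam2w("wrist")
P,uv=cloud(cw,d); h,s,v=cv2.cvtColor(im,cv2.COLOR_RGB2HSV)[uv[:,1],uv[:,0]].astype(int).T
m=((h<8)|(h>172))&(s>130)&(P[:,2]>.045)&(P[:,2]<.08); print('red',rect(P[m]),np.median(P[m,2]),m.sum(),P[m].min(0),P[m].max(0))
m=(P[:,2]>.036)&(P[:,2]<.05)&(s>60)&(P[:,1]<-.2)&(P[:,1]>-.3)&(P[:,0]>.4); print('board',rect(P[m]),np.median(P[m,2]),m.sum())
m=(P[:,2]>.07)&(P[:,2]<.085)&(P[:,1]<-.21)&(P[:,1]>-.27); print('post',P[m].mean(0),rect(P[m]),m.sum())
E
```

```text
clock: 2.95
tcp_pos: [0.5646, -0.1878, 0.2054]
eef_rot: [180.0, 0.0, 161.8]
ft_force: [0.6, -0.1, 0.1]
gripper_width: 0.0941
gripper_force: 0.0
clock: 5.32
tcp_pos: [0.564, -0.1864, 0.2054]
eef_rot: [-180.0, -0.0, 91.0]
ft_force: [0.8, 0.7, -0.1]
gripper_width: 0.0939
gripper_force: 0.0
tcp [ 0.564  -0.1864  0.2054] rot [-179.99   -0.     91.01] t 5.325
shift frac (axes now) [0.0006 0.0017 0.009 ]  (axes after turn) [0.0006 0.0017 0.009 ] turn frac [-0. -0.  0.]
red (array([ 578. , -210.8]), array([331.8, 111. ]), 6.5) 0.06002634297525594 875 [ 0.41625872 -0.27131794  0.04500528] [ 0.73976593 -0.13842227  0.07105795]
board (array([ 653.1, -246.7]), array([480.6,  55.9]), 0.0) 0.044431251213988276 5698
post [ 0.66574789 -0.24813741  0.07588264] (array([ 727.7, -250.9]), array([347.4,  22. ]), -2.8) 599
```

View pics/w1.png

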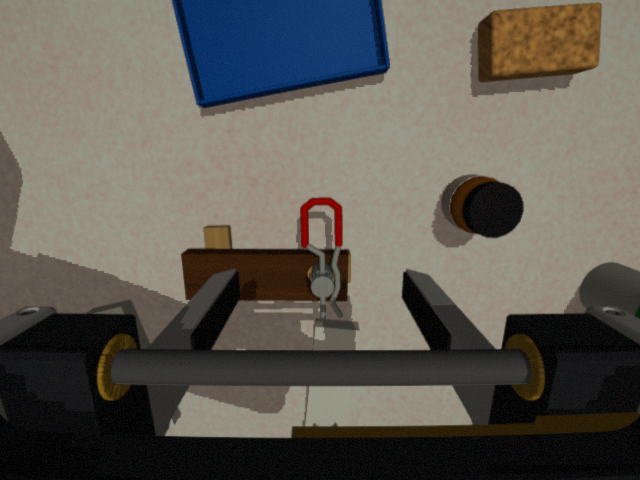

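The wrist view shows the red loop at (321,222), the post at (321,283) and the board at (265,275). My masks picked up other objects, so I restrict them to those pixels.

```bash
python3 - <<'E'
from m import *
im,d=camera("wrist"); cw=cam2w("wrist")
P,uv=cloud(cw,d); h,s,v=cv2.cvtColor(im,cv2.COLOR_RGB2HSV)[uv[:,1],uv[:,0]].astype(int).T
b=lambda u0,u1,v0,v1:(uv[:,0]>u0)&(uv[:,0]<u1)&(uv[:,1]>v0)&(uv[:,1]<v1)
m=b(295,348,190,252)&((h<8)|(h>172))&(s>130)&(P[:,2]>.045)&(P[:,2]<.08); print('red',rect(P[m]),np.median(P[m,2]),m.sum(),P[m].min(0),P[m].max(0))
m=b(175,355,235,268)&(P[:,2]>.036)&(P[:,2]<.05)&(s>60); print('board far edge',rect(P[m]),np.median(P[m,2]),m.sum(),P[m].min(0),P[m].max(0))
m=b(300,345,262,305)&(P[:,2]>.07)&(P[:,2]<.085); print('post',P[m].mean(0),rect(P[m]),m.sum())
E
```

```text
red (array([ 562.9, -181.5]), array([48.2, 40.8]), -88.3) 0.06004622558418646 818 [ 0.5421418  -0.20608951  0.05516877] [ 0.58380901 -0.15724933  0.06456086]
board far edge (array([ 503.1, -227.6]), array([180. ,  16.8]), 0.5) 0.04437837297385977 2350 [ 0.41308243 -0.23675402  0.03605063] [ 0.59300923 -0.21879748  0.04741723]
post [ 0.56527958 -0.24221394  0.07588971] (array([ 565.4, -243. ]), array([22.1, 21.6]), 0.6) 420
```

```bash
python3 -m crank '[[[-0.006,-0.0017,0.03,0,0,0,1],[0,0,0.03,0,0,0,1],[0,0,0.03,0,0,0,1],[0,0,0.03,0,0,0,1],[0,0,0.03,0,0,0,1],[0,0,0.03,0,0,0,1],[0,0,0.03,0,0,0,0.8],[0,0,0.03,0,0,0,0.65],[0,0,0.02,0,0,0,0.6],[0,0,0.019,0,0,0,0.55],[0,0,0,0,0,0,0.55],[0,0,0,0,0,0,0.3],[0,0,0,0,0,0,0.3],[0,0,0,0,0,0,0.3],[0,0,0,0,0,0,0.3],[0,0,0,0,0,0,0.3]]]' 35; python3 go.py 0.563 -0.12 0.038 91
```

```text
clock: 7.42
tcp_pos: [0.5632, -0.1901, 0.0383]
eef_rot: [180.0, 0.0, 91.0]
ft_force: [0.9, -1.1, 1.6]
gripper_width: 0.041
gripper_force: 34.8
tcp [ 0.5632 -0.1901  0.0383] rot [1.7997e+02 2.0000e-02 9.0990e+01] t 7.425
shift frac (axes now) [0.1168 0.0016 0.0004]  (axes after turn) [0.1168 0.0016 0.0004] turn frac [ 0.01  0.   -0.  ]
```

```bash
python3 -m crank '[[[0.01,0,0,0,0,0,0.3],[0.01,0,0,0,0,0,0.3],[0.01,0,0,0,0,0,0.3],[0.01,0,0,0,0,0,0.3],[0.01,0,0,0,0,0,0.3],[0.01,0,0,0,0,0,0.3],[0.01,0,0,0,0,0,0.3],[0.01,0,0,0,0,0,0.3],[0.01,0,0,0,0,0,0.3],[0.01,0,0,0,0,0,0.3],[0.01,0,0,0,0,0,0.3],[0.01,0,0,0,0,0,0.3],[0,0,0,0,0,0,0.3]]]'
python3 - <<'E'
from m import *
im,d=camera("wrist"); save(im[100:400,120:520],'w2.png'); cw=cam2w("wrist")
im,d=camera("top");cw=cam2w("top"); P,uv=cloud(cw,d); h,s,v=cv2.cvtColor(im,cv2.COLOR_RGB2HSV)[uv[:,1],uv[:,0]].astype(int).T
box=lambda x0,x1,y0,y1:(P[:,0]>x0)&(P[:,0]<x1)&(P[:,1]>y0)&(P[:,1]<y1)
m=box(.35,.62,-.3,-.2)&(P[:,2]>.036)&(P[:,2]<.05)&(s>60); print('board',rect(P[m]),np.median(P[m,2]),m.sum())
E
```

```text
clock: 9.05
tcp_pos: [0.5618, -0.1176, 0.0381]
eef_rot: [180.0, 0.0, 91.0]
ft_force: [0.3, -0.4, -1.4]
gripper_width: 0.0406
gripper_force: 34.8
board (array([ 504.1, -243.6]), array([179.2,  55.7]), 0.7) 0.04343359782607836 2060
```

View pics/w2.png

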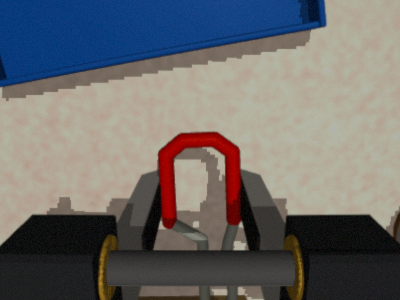

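The clip is clear of the post and held squarely between the fingers, with the loop at (200,180) of the crop, and the board has not moved. Now I lift it, carry it over the tray and turn it.

```bash
python3 -m crank '[[[0,0,-0.03,0,0,0,0.3],[0,0,-0.035,0,0,0,0.3],[0,0,-0.035,0,0,0,0.3],[0.02,-0.002,0,0,0,0,0.3],[0.03,-0.002,0,0,0,0,0.3],[0.03,-0.002,0,0,0,0,0.3],[0.03,-0.002,0,0,0,0,0.3],[0.03,-0.002,0,0,0,0,0.3],[0.03,-0.002,0,0,0,0,0.3],[0.03,-0.002,0,0,0,0,0.3],[0.03,-0.002,0,0,0,0,0.3],[0.011,-0.002,0,0,0,0,0.3],[0,0,0,0,0,0,0.3]]]' && python3 -m crank '[[[0,0,0,0,0,1,0.3],[0,0,0,0,0,1,0.3],[0,0,0,0,0,1,0.3],[0,0,0,0,0,1,0.3],[0,0,0,0,0,1,0.3],[0,0,0,0,0,1,0.3],[0,0,0,0,0,1,0.3],[0,0,0,0,0,1,0.3],[0,0,0,0,0,1,0.3],[0,0,0,0,0,1,0.3],[0,0,0,0,0,1,0.3],[0,0,0,0,0,1,0.3],[0,0,0,0,0,1,0.3],[0,0,0,0,0,1,0.3],[0,0,0,0,0,1,0.3],[0,0,0,0,0,1,0.3],[0,0,0,0,0,1,0.3],[0,0,0,0,0,1,0.3],[0,0,0,0,0,1,0.3],[0,0,0,0,0,1,0.3]]]'; python3 go.py 0.5485 0.027 0.007 11
python3 - <<'E'
from m import *
im,d=camera("scene"); save(cv2.resize(im[150:300,260:460],None,fx=4,fy=4),'s2.png')
E
```

```text
clock: 10.78
tcp_pos: [0.5485, 0.0267, 0.0981]
eef_rot: [180.0, 0.0, 91.0]
ft_force: [0.2, -0.3, -1.4]
gripper_width: 0.0409
gripper_force: 34.8
clock: 13.28
tcp_pos: [0.5486, 0.0257, 0.098]
eef_rot: [180.0, -0.0, 10.8]
ft_force: [-0.7, -0.2, -0.5]
gripper_width: 0.0409
gripper_force: 34.8
tcp [0.5486 0.0257 0.098 ] rot [179.99  -0.    10.82] t 13.275
shift frac (axes now) [ 0.0002 -0.0021  0.1517]  (axes after turn) [ 0.0003 -0.0021  0.1517] turn frac [ 0.   -0.   -0.05]
```

View pics/s2.png

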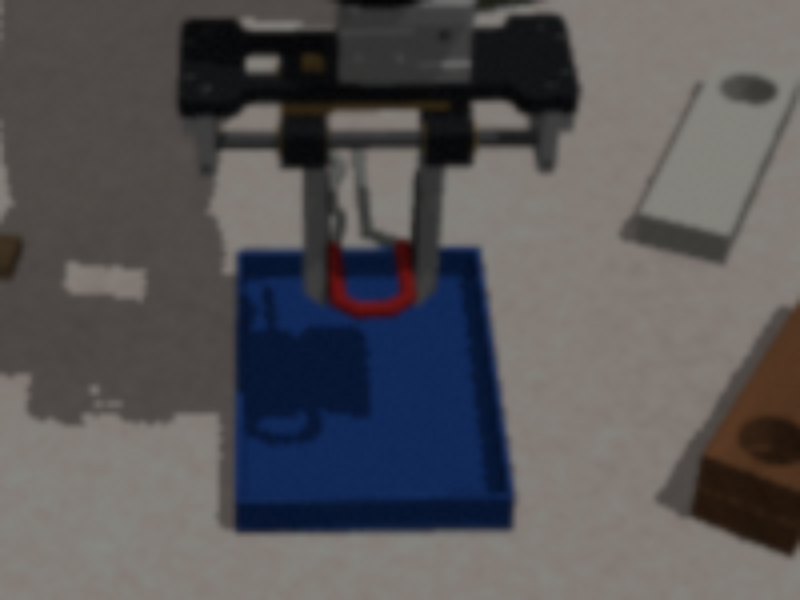

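The clip hangs level over the tray with the loop at (370,295) and the leg pointing to the robot. I lower it and let go.

```bash
python3 -m crank '[[[0,-0.002,0.02,0,0,0,0.3],[0,0,0.025,0,0,0,0.3],[0,0,0.025,0,0,0,0.3],[0,0,0.025,0,0,0,0.3],[0,0,0.02,0,0,0,0.3],[0,0,0.015,0,0,0,0.3],[0,0,0.012,0,0,0,0.3],[0,0,0.008,0,0,0,0.3],[0,0,0,0,0,0,0.3],[0,0,0,0,0,0,0.48],[0,0,0,0,0,0,0.55],[0,0,0,0,0,0,0.6],[0,0,0,0,0,0,0.6],[0,0,0,0,0,0,0.6],[0,0,0,0,0,0,0.6],[0,0,-0.03,0,0,0,0.6],[0,0,-0.06,0,0,0,0.7],[0,0,-0.08,0,0,0,1],[0,0,-0.06,0,0,0,1]]]' 
python3 - <<'E'
from m import *
im,d=camera("wrist"); save(im,'w3.png'); cw=cam2w("wrist")
P,uv=cloud(cw,d)
for r in cut_out("wrist","clip")[:1]:
    Q,_=cloud(cw,d,r["pixels"]); t=np.radians(11); q=Q-[.519,.0215,0]; x=q[:,0]*np.cos(t)+q[:,1]*np.sin(t); y=-q[:,0]*np.sin(t)+q[:,1]*np.cos(t)
    print(r["confidence"],np.percentile(x,[1,99]),np.percentile(y,[1,99]),np.percentile(Q[:,2],[1,99]))
E
python3 go.py 0.5 -0.244 0.2 1
```

```text
clock: 15.7
tcp_pos: [0.5486, 0.0276, 0.1495]
eef_rot: [180.0, -0.1, 11.0]
ft_force: [0.3, 0.5, 0.3]
gripper_width: 0.0827
gripper_force: 0.0
0.55 [-0.05827809  0.0644606 ] [-0.02363498  0.01930079] [0.00786791 0.01842079]
tcp [0.55   0.0276 0.1514] rot [179.91  -0.43  10.99] t 15.8
shift frac (axes now) [-0.1674  0.4286 -0.0816]  (axes after turn) [-0.0911  0.4511 -0.081 ] turn frac [ 0.01 -0.11  2.5 ]
```

View pics/w3.png

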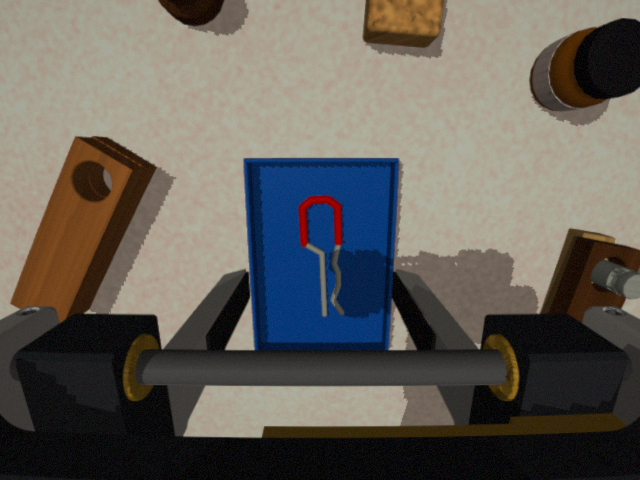

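The clip lies flat and centred in the tray, loop at (321,220) and leg tip at (324,315), let go. Next, over to the board.

```bash
python3 -m crank '[[[0,0,0,0,0,0.86,1],[0,0,0,0,0,0.86,1],[0,0,0,0,0,0.85,1],[-0.008,0.045,0,0,0,0,1],[-0.008,0.045,0,0,0,0,1],[-0.008,0.045,0,0,0,0,1],[-0.008,0.045,0,0,0,0,1],[-0.008,0.045,0,0,0,0,1],[-0.008,0.045,0,0,0,0,1],[-0.008,0.045,0,0,0,0,1],[-0.008,0.045,0,0,0,0,1],[-0.008,0.045,0,0,0,0,1],[-0.008,0.045,0,0,0,0,1],[0,0,0,0,0,0,1],[0,0,0,0,0,0,1]]]'; python3 go.py 0.504 -0.244 0.017 0.7
python3 - <<'E'
from m import *
im,d=camera("wrist"); save(im,'w4.png'); cw=cam2w("wrist"); np.savez('w4.npz',im=im,d=d)
E
```

```text
clock: 17.68
tcp_pos: [0.5036, -0.2424, 0.1461]
eef_rot: [-180.0, 0.0, 0.7]
ft_force: [0.7, -0.7, -0.1]
gripper_width: 0.0941
gripper_force: 0.0
tcp [ 0.5036 -0.2424  0.1461] rot [-1.7999e+02  1.0000e-02  7.2000e-01] t 17.675
shift frac (axes now) [0.0007 0.0027 0.2152]  (axes after turn) [0.0007 0.0027 0.2152] turn frac [-0.  0.  0.]
```

View pics/w4.png

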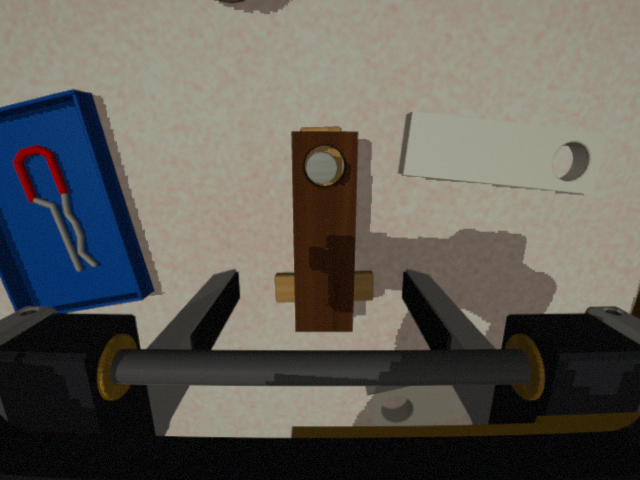

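The board (325,232) is centred between the fingers, with the white look-alikes clear at (500,150) and (395,405). I descend and grip.

```bash
python3 - <<'E'
from m import *
f=np.load('w4.npz'); P,uv=cloud(cam2w("wrist"),f['d']); u,v=uv.T
m=(u>285)&(u<372)&(v>120)&(v<345)&(P[:,2]>.037)&(P[:,2]<.052); print(rect(P[m]),np.median(P[m,2]))
E
python3 -m crank '[[[0,0.0027,0.02,0,0,0,1],[0,0,0.03,0,0,0,1],[0,0,0.03,0,0,0,1],[0,0,0.03,0,0,0,1],[0,0,0.03,0,0,0,1],[0,0,0.03,0,0,0,1],[0,0,0.025,0,0,0,1],[0,0,0.02,0,0,0,1],[0,0,0,0,0,0,1],[0,0,0,0,0,0,0.7],[0,0,0,0,0,0,0.4],[0,0,0,0,0,0,0.4],[0,0,0,0,0,0,0.4],[0,0,0,0,0,0,0.4],[0,0,0,0,0,0,0.4]]]' 30; python3 go.py 0.504 -0.244 0.15 0.7
```

```text
(array([ 503.2, -246.8]), array([180.6,  54.3]), 0.7) 0.044581140553015486
clock: 19.6
tcp_pos: [0.5037, -0.2447, 0.0172]
eef_rot: [180.0, -0.0, 0.7]
ft_force: [-0.5, -0.6, 2.1]
gripper_width: 0.0538
gripper_force: 30.0
tcp [ 0.5037 -0.2447  0.0172] rot [ 1.7999e+02 -1.0000e-02  7.1000e-01] t 19.6
shift frac (axes now) [ 0.0005 -0.0011 -0.2213]  (axes after turn) [ 0.0005 -0.0012 -0.2213] turn frac [ 0. -0.  0.]
```

```bash
python3 -m crank '[[[0,0,-0.01,0,0,0,0.4],[0,0,-0.02,0,0,0,0.4],[0,0,-0.03,0,0,0,0.4],[0,0,-0.03,0,0,0,0.4],[0,0,-0.03,0,0,0,0.4],[0,0,-0.03,0,0,0,0.4],[0,0,-0.03,0,0,0,0.4],[0,0,-0.03,0,0,0,0.4],[0,0,0,0,0,0,0.4]]]' && python3 -m crank '[[[0,-0.02,0,0,0,0,0.4],[0,-0.04,0,0,0,0,0.4],[0.001,-0.06,0,0,0,0,0.4],[0.001,-0.06,0,0,0,0,0.4],[0.001,-0.06,0,0,0,0,0.4],[0.001,-0.06,0,0,0,0,0.4],[0.001,-0.06,0,0,0,0,0.4],[0.001,-0.06,0,0,0,0,0.4],[0.001,-0.06,0,0,0,0,0.4],[0.001,-0.06,0,0,0,0,0.4],[0.001,-0.06,0,0,0,0,0.4],[0.001,-0.06,0,0,0,0,0.4],[0,-0.06,0,0,0,0,0.4],[0,-0.06,0,0,0,0,0.4],[0,-0.032,0,0,0,0,0.4],[0,-0.02,0,0,0,0,0.4],[0,0,0,0,0,0,0.4]]]' && python3 -m crank '[[[0,0,0,0,0,0.7,0.4],[0,0,0,0,0,0.95,0.4],[0,0,0,0,0,0.95,0.4],[0,0,0,0,0,0.95,0.4],[0,0,0,0,0,0.95,0.4],[0,0,0,0,0,0.87,0.4],[0,0,0,0,0,0,0.4],[0,0,0,0,0,0,0.4]]]'; python3 go.py 0.5035 0.254 0.039 -20.8
python3 - <<'E'
from m import *
im,d=camera("wrist"); save(im,'w5.png'); np.savez('w5.npz',im=im,d=d)
im,d=camera("top"); np.savez('t5.npz',im=im,d=d)
P,uv=cloud(cam2w("top"),d);m=(P[:,2]>.155)&(P[:,2]<.185)&(P[:,1]>.1)&(P[:,1]<.4)&(P[:,0]>.35)&(P[:,0]<.65);print(rect(P[m]),m.sum())
E
```

```text
clock: 20.72
tcp_pos: [0.5042, -0.2449, 0.1446]
eef_rot: [179.9, -0.1, 0.7]
ft_force: [0.4, -0.4, -0.8]
gripper_width: 0.0538
gripper_force: 30.0
clock: 22.85
tcp_pos: [0.5033, 0.2546, 0.1428]
eef_rot: [180.0, 0.0, 0.7]
ft_force: [-0.7, -0.8, -1.7]
gripper_width: 0.0537
gripper_force: 30.0
clock: 23.85
tcp_pos: [0.5035, 0.2541, 0.1431]
eef_rot: [180.0, -0.0, -20.7]
ft_force: [0.3, 1.7, -1.8]
gripper_width: 0.0538
gripper_force: 30.0
tcp [0.5035 0.2541 0.1431] rot [180.    -0.   -20.73] t 23.85
shift frac (axes now) [-0.      0.0002  0.1735]  (axes after turn) [-0.      0.0002  0.1735] turn frac [ 0.   -0.    0.02]
(array([522.6, 247.9]), array([142.8,  56.3]), -20.4) 822
```

View pics/w5.png

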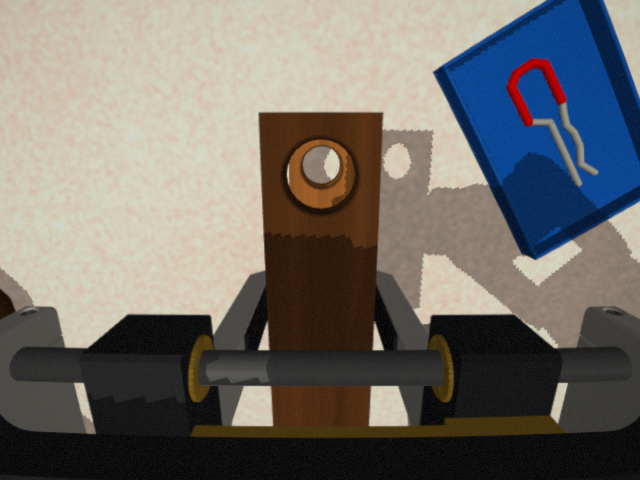

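The dark board is held straight, its hole at (321,175) with the pile's hole in line below at (321,165). From the top camera the held board is within 1–2 mm of where it should be. Lowering now.

```bash
python3 -m crank '[[[0,0,0.02,0,0,0,0.4],[0,0,0.03,0,0,0,0.4],[0,0,0.03,0,0,0,0.4],[0,0,0.03,0,0,0,0.4],[0,0,0.025,0,0,0,0.4],[0,0,0.015,0,0,0,0.4],[0,0,0.008,0,0,0,0.4],[0,0,0.005,0,0,0,0.4],[0,0,0.004,0,0,0,0.4],[0,0,0.003,0,0,0,0.4],[0,0,0.0015,0,0,0,0.4],[0,0,0,0,0,0,0.4]]]'
```

```text
clock: 25.45
tcp_pos: [0.5041, 0.2548, 0.0434]
eef_rot: [-179.9, -0.1, -20.8]
ft_force: [-12.5, -5.0, 31.4]
gripper_width: 0.0536
gripper_force: 43.0
```

The fingertips landed on the pile's top edge, because the tips reach about 5 mm below the board. I lift off, check, and will re-grip higher on the jig, the only support where the tips have room underneath.

```bash
python3 -m crank '[[[0,0,-0.005,0,0,0,0.4],[0,0,-0.01,0,0,0,0.4],[0,0,-0.02,0,0,0,0.4],[0,0,-0.03,0,0,0,0.4],[0,0,-0.04,0,0,0,0.4],[0,0,-0.04,0,0,0,0.4],[0,0,-0.025,0,0,0,0.4],[0,0,0,0,0,0,0.4]]]' 30
python3 -m crank '[[[0,0,0,0,0,-0.7,0.4],[0,0,0,0,0,-0.95,0.4],[0,0,0,0,0,-0.95,0.4],[0,0,0,0,0,-0.95,0.4],[0,0,0,0,0,-0.95,0.4],[0,0,0,0,0,-0.87,0.4],[0,0,0,0,0,0,0.4]]]'
python3 -m crank '[[[0,0.02,0,0,0,0,0.4],[0,0.04,0,0,0,0,0.4],[0,0.06,0,0,0,0,0.4],[0,0.06,0,0,0,0,0.4],[0,0.06,0,0,0,0,0.4],[0,0.06,0,0,0,0,0.4],[0,0.06,0,0,0,0,0.4],[0,0.06,0,0,0,0,0.4],[0,0.06,0,0,0,0,0.4],[0,0.06,0,0,0,0,0.4],[0,0.06,0,0,0,0,0.4],[0,0.06,0,0,0,0,0.4],[0,0.06,0,0,0,0,0.4],[0,0.06,0,0,0,0,0.4],[0,0.032,0,0,0,0,0.4],[0,0.02,0,0,0,0,0.4],[0,0,0,0,0,0,0.4],[0,0,0,0,0,0,0.4]]]'
python3 - <<'E'
from m import *
im,d=camera("top"); np.savez('t6.npz',im=im,d=d); P,uv=cloud(cam2w("top"),d)
m=(P[:,2]>.155)&(P[:,2]<.188)&(P[:,1]>-.3)&(P[:,1]<-.18)&(P[:,0]>.35)&(P[:,0]<.65);print('held',rect(P[m]),m.sum(),np.median(P[m,2]))
m=(P[:,0]>.35)&(P[:,0]<.65)&(P[:,1]>.15)&(P[:,1]<.4)&(P[:,2]>.036)&(P[:,2]<.052); print('pile',rect(P[m]),np.median(P[m,2]))
m=(P[:,0]>.35)&(P[:,0]<.65)&(P[:,1]>.15)&(P[:,1]<.4)&(P[:,2]>.015)&(P[:,2]<.052); print('pile all',rect(P[m]))
E
python3 go.py 0.5037 -0.2447 0.0175 0.7
```

```text
clock: 26.45
tcp_pos: [0.5039, 0.2548, 0.1433]
eef_rot: [-179.9, -0.1, -20.8]
ft_force: [0.4, 0.4, -1.5]
gripper_width: 0.0538
gripper_force: 30.0
clock: 27.32
tcp_pos: [0.5031, 0.2545, 0.1413]
eef_rot: [180.0, 0.1, 0.7]
ft_force: [0.2, -0.1, -1.5]
gripper_width: 0.0542
gripper_force: 30.0
clock: 29.58
tcp_pos: [0.5097, -0.2437, 0.1422]
eef_rot: [-180.0, 0.0, 0.7]
ft_force: [0.1, 0.1, -1.9]
gripper_width: 0.0538
gripper_force: 30.0
held (array([ 578.3, -233.1]), array([45.9, 38.8]), -0.2) 287 0.16799051926605524
pile (array([503.9, 254.4]), array([181.4,  57.3]), -21.1) 0.043838074128129345
pile all (array([466.9, 248.8]), array([256.8, 140.8]), 9.8)
tcp [ 0.5098 -0.2437  0.1422] rot [-179.99   -0.      0.76] t 29.625
shift frac (axes now) [-0.0101  0.0015  0.2078]  (axes after turn) [-0.0101  0.0015  0.2078] turn frac [-0.   -0.    0.02]
```

```bash
python3 -m crank '[[[-0.0101,0.0015,0,0,0,0,0.4],[0,0,0.02,0,0,0,0.4],[0,0,0.03,0,0,0,0.4],[0,0,0.03,0,0,0,0.4],[0,0,0.03,0,0,0,0.4],[0,0,0.03,0,0,0,0.4],[0,0,0.025,0,0,0,0.4],[0,0,0.02,0,0,0,0.4],[0,0,0.01,0,0,0,0.4],[0,0,0.007,0,0,0,0.4],[0,0,0.0035,0,0,0,0.4],[0,0,0.0015,0,0,0,0.4],[0,0,0,0,0,0,0.4]]]'
```

```text
clock: 31.25
tcp_pos: [0.5037, -0.2456, 0.0182]
eef_rot: [180.0, -0.0, 0.7]
ft_force: [-0.3, 0.5, -1.4]
gripper_width: 0.0541
gripper_force: 30.0
```

```bash
python3 -m crank '[[[0,0,0.0015,0,0,0,0.4],[0,0,0,0,0,0,0.6],[0,0,0,0,0,0,0.75],[0,0,0,0,0,0,0.75],[0,0,0,0,0,0,0.75],[0,0,-0.008,0,0,0,0.75],[0,0,-0.007,0,0,0,0.75],[0,0,0,0,0,0,0.75],[0,0,0,0,0,0,0.45],[0,0,0,0,0,0,0.4],[0,0,0,0,0,0,0.4],[0,0,0,0,0,0,0.4],[0,0,0,0,0,0,0.4]]]' 30
```

```text
clock: 32.88
tcp_pos: [0.5035, -0.2455, 0.0259]
eef_rot: [-180.0, 0.0, 0.7]
ft_force: [0.1, -0.1, -1.7]
gripper_width: 0.054
gripper_force: 30.0
```

```bash
python3 -m crank '[[[0,0,-0.01,0,0,0,0.4],[0,0,-0.02,0,0,0,0.4],[0,0,-0.03,0,0,0,0.4],[0,0,-0.03,0,0,0,0.4],[0,0,-0.03,0,0,0,0.4],[0,0,-0.03,0,0,0,0.4],[0,0,-0.03,0,0,0,0.4],[0,0,-0.02,0,0,0,0.4],[0,0,0,0,0,0,0.4]]]' && python3 -m crank '[[[0,-0.02,0,0,0,0,0.4],[0,-0.04,0,0,0,0,0.4],[0.001,-0.06,0,0,0,0,0.4],[0.001,-0.06,0,0,0,0,0.4],[0.001,-0.06,0,0,0,0,0.4],[0.001,-0.06,0,0,0,0,0.4],[0.001,-0.06,0,0,0,0,0.4],[0.001,-0.06,0,0,0,0,0.4],[0.001,-0.06,0,0,0,0,0.4],[0.001,-0.06,0,0,0,0,0.4],[0.001,-0.06,0,0,0,0,0.4],[0.001,-0.06,0,0,0,0,0.4],[0,-0.06,0,0,0,0,0.4],[0,-0.06,0,0,0,0,0.4],[0,-0.032,0,0,0,0,0.4],[0,-0.02,0,0,0,0,0.4],[0,0,0,0,0,0,0.4]]]' && python3 -m crank '[[[0,0,0,0,0,0.7,0.4],[0,0,0,0,0,0.95,0.4],[0,0,0,0,0,0.95,0.4],[0,0,0,0,0,0.95,0.4],[0,0,0,0,0,0.95,0.4],[0,0,0,0,0,0.9,0.4],[0,0,0,0,0,0,0.4],[0,0,0,0,0,0,0.4]]]'; python3 go.py 0.5035 0.254 0.048 -20.9
python3 - <<'E'
from m import *
im,d=camera("wrist"); P,uv=cloud(cam2w("wrist"),d); u,v=uv.T
m=(P[:,2]>.155)&(P[:,2]<.185)&(u>240)&(u<400)&(v>90)&(v<345);print('held',rect(P[m]),m.sum(),np.median(P[m,2]))
im,d=camera("top"); P,uv=cloud(cam2w("top"),d)
m=(P[:,2]>.155)&(P[:,2]<.185)&(P[:,1]>.1)&(P[:,1]<.4)&(P[:,0]>.35)&(P[:,0]<.65);print(rect(P[m]),m.sum(),np.median(P[m,2]))
E
```

```text
clock: 34.0
tcp_pos: [0.5039, -0.2457, 0.1469]
eef_rot: [180.0, -0.1, 0.7]
ft_force: [0.2, -0.2, -1.9]
gripper_width: 0.054
gripper_force: 30.0
clock: 36.12
tcp_pos: [0.5033, 0.2537, 0.1458]
eef_rot: [180.0, 0.0, 0.7]
ft_force: [0.7, -0.3, -1.3]
gripper_width: 0.0535
gripper_force: 30.0
clock: 37.12
tcp_pos: [0.5035, 0.2532, 0.1461]
eef_rot: [180.0, -0.0, -20.8]
ft_force: [0.4, 0.4, -1.4]
gripper_width: 0.054
gripper_force: 30.0
tcp [0.5035 0.2532 0.1461] rot [180.    -0.   -20.85] t 37.125
shift frac (axes now) [-0.0005 -0.0013  0.1635]  (axes after turn) [-0.0005 -0.0013  0.1635] turn frac [ 0.   -0.    0.01]
held (array([531.6, 240.8]), array([119.3,  77.8]), -20.8) 22766 0.16464510092723617
(array([523.2, 247.5]), array([142.6,  56.3]), -21.4) 766 0.1638036967768416
```

```bash
python3 -m crank '[[[0,-0.0013,0.02,0,0,0,0.4],[0,0,0.03,0,0,0,0.4],[0,0,0.03,0,0,0,0.4],[0,0,0.03,0,0,0,0.4],[0,0,0.02,0,0,0,0.4],[0,0,0.015,0,0,0,0.4],[0,0,0.008,0,0,0,0.4],[0,0,0.005,0,0,0,0.4],[0,0,0.003,0,0,0,0.4],[0,0,0,0,0,0,0.4],[0,0,0,0,0,0,0.4]]]'
```

```text
clock: 38.6
tcp_pos: [0.5038, 0.2545, 0.0497]
eef_rot: [-180.0, -0.0, -20.9]
ft_force: [-0.2, -0.3, -1.2]
gripper_width: 0.0538
gripper_force: 30.0
```

```bash
python3 -m crank '[[[0,0,0.001,0,0,0,0.4],[0,0,0.001,0,0,0,0.4],[0,0,0.0005,0,0,0,0.4],[0,0,0,0,0,0,0.4]]]'
```

```text
clock: 39.1
tcp_pos: [0.5037, 0.2544, 0.0479]
eef_rot: [180.0, 0.0, -20.9]
ft_force: [0.4, -0.6, -0.5]
gripper_width: 0.054
gripper_force: 30.0
```

```bash
python3 -m crank '[[[0,0,0.0005,0,0,0,0.4],[0,0,0,0,0,0,0.62],[0,0,0,0,0,0,0.75],[0,0,0,0,0,0,0.75],[0,0,0,0,0,0,0.75],[0,0,-0.02,0,0,0,0.8],[0,0,-0.04,0,0,0,0.9],[0,0,-0.06,0,0,0,0.9],[-0.05,0,-0.06,0,0,0,0.9],[-0.08,0,-0.02,0,0,0,0.9],[-0.08,0,0,0,0,0,0.9],[-0.05,0,0,0,0,0,0.9],[0,0,0,0,0,0,0.9],[0,0,0,0,0,0,0.9]]]'
python3 - <<'E'
from m import *
im,d=camera("wrist"); cw=cam2w("wrist"); save(im,'w6.png')
P,uv=cloud(cw,d); m=(P[:,0]>.38)&(P[:,0]<.63)&(P[:,1]>.15)&(P[:,1]<.37)
for a,b in ((.058,.074),(.036,.052)): k=m&(P[:,2]>a)&(P[:,2]<b); print(rect(P[k]),np.median(P[k,2]),k.sum())
im,d=camera("top"); P,uv=cloud(cam2w("top"),d);m=(P[:,0]>.38)&(P[:,0]<.63)&(P[:,1]>.15)&(P[:,1]<.37)&(P[:,2]>.058)&(P[:,2]<.074); print('top',rect(P[m]),m.sum())
E
```

```text
clock: 40.85
tcp_pos: [0.361, 0.3069, 0.1681]
eef_rot: [-179.8, 0.2, -20.6]
ft_force: [0.3, 0.1, -0.9]
gripper_width: 0.0847
gripper_force: 0.0
(array([476.5, 262.6]), array([122.9,  54.6]), -20.7) 0.06612608086994662 11460
(array([0., 0.]), array([0., 0.]), 0.0) nan 0
top (array([505. , 254.8]), array([181.5,  56.7]), -21.1) 2201
  return _methods._mean(a, axis=axis, dtype=dtype,
  ret = ret.dtype.type(ret / rcount)
```

View pics/w6.png

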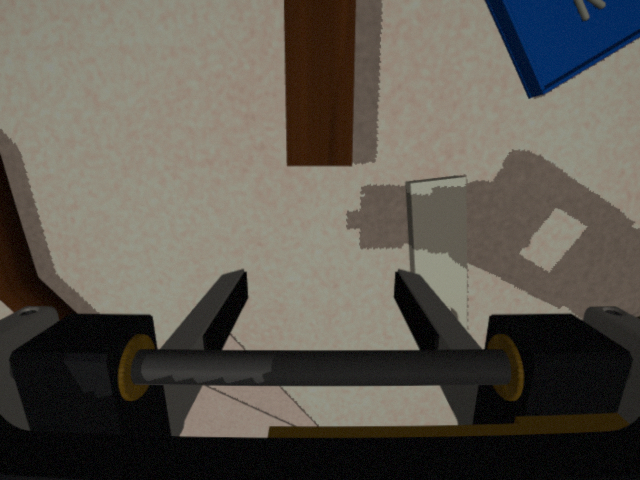

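The stack shows only the dark board from above, its near end at (320,165), with no pale edge sticking out. The top camera puts it within about 1 mm of the pile, and the gripper is clear, so I hand in.

```bash
python3 -c "
from bench import env
print(env.finish_job())"
```

```text
the job is handed in; nothing more can be done
None
```

I handed the job in at about 41 s (no verdict came back): the clip lies flat in the tray and the dark board sits within about 1 mm of square on the pile; on my first try at placing it the fingertips pressed the pile's edge with about 31 N, so I put the board back on the jig, gripped it higher and placed it again.

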